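# Clamp a sampling probe in its bench holder, a quarter turn past touch

## Robot

A 6-joint arm with a two-finger parallel gripper is mounted at the origin on the work surface. World frame = base frame: x ahead of the robot, y to its left, z up, the work surface at z = 0. Lengths are in m, angles in degrees, forces in N, time in s.
With the tool pointing down it reaches from about 0.325 to 0.775 m from the base axis. Payload 5.5 kg.
Tool frame: the origin (TCP) lies at the centre of the arm's flange, where the gripper is bolted on; the fingertips stand 182 mm ahead of it and the grasp point (between the pads) lies 163 mm ahead of it; z points along the fingers, y is the line along which they close (so a half turn about z gives the same grasp; the last joint's range is limited). The gripper opens to 88 mm and grips with 3 to 60 N. Pads are 20 mm wide; open, the fingers measure 115 mm over their backs; the gripper's body (75 mm by 178 mm) begins 61 mm behind the grasp point.
Start: joints at [-67.363, 5.22, 70.514, -0, 104.267, -3.249], TCP at [0.262, -0.54, 0.405] pointing down, gripper open.
Joint ranges: [-164.24, 164.24], [-49.07, 125.15], [9.68, 141.18], [-86.29, 266.29], [3.28, 154.24], [-151.56, 151.56]. Speed limits (degrees/s): [147.25, 147.25, 172.46, 180, 180, 180].

## Interface

Orientations are given as [roll, pitch, yaw] about the fixed x, y, z axes, in that order (R = Rz(yaw) Ry(pitch) Rx(roll)).
In Python, from station import r gives the robot as it stands. The module is installed in compiled form; this text tells all that it offers. Calls block until the motion is done:
- r.reach(position, orientation): joint-space move of the TCP to a pose.
- r.servo_line(position, rotation=None, speed=0.15): straight line of the TCP; rotation=None keeps the orientation; speed is the mean speed in m/s.
- r.move_joints(angles): joint-space move.
- r.let_go() and r.grab(squeeze=None): open the fingers fully, or close them until they stop; squeeze is the grip in N (None keeps the last).
- r.wait(seconds).
- r.inverse_kinematics(position, orientation): joint angles nearest the present ones, or None.
- r.sense(): the state.
- r.snapshot(name): name is "side" or "top" or "wrist"; returns a dict with "frame" (480x640x3 uint8, red, green, blue), "fx", "fy", "cx", "cy" (pixels), "R" (3x3) and "t" (3): a world point X has camera coordinates R X + t. Camera axes: x right, y down, z forward; pixel columns grow to the right and rows downward; lengths in m; the calibration is good to about 2 mm. The wrist camera is an equidistant fisheye: a pixel r from the principal point sees the ray r / f radians off the axis. A picture is of the moment at which its call begins. There is no depth.
A pose or a line that the arm cannot do raises r.IKError and nothing moves.
- r.hand_in(): hands the job in; it is judged then, once.
The state is a dict: "clock": time; "joints": joint angles; "joint_vel": joint speeds; "joint_torque": joint torques, N m; "tcp_pos": TCP position; "orientation": TCP orientation; "contact_force": force on the tool from outside, world axes, zero at the start; "torque": the same for the moment, N m; "opening": finger opening in m; "gripper_force": force on a finger pad.
Only numpy, scipy, OpenCV 4.12 (cv2) and the standard library are available. Lean on these libraries where they do the work, as an engineer would, in place of code of your own. Each camera call takes 0.05 s, during which the arm holds its last target. There are 200 camera calls.

## Task

Gently slide the sampling probe along its bed until it is fully home against the end stop under the bridge, then turn the black clamp knob clockwise until the foot of the screw just touches the probe, and from there add a quarter turn, no more. Leave the probe home and let go of everything; do not ram the stop, overtighten the screw or disturb the other things on the bench.

Things in the scene. Friction and masses are not known exactly. Their poses are not given: they have to be found in the camera images.
- clamp: bench holder, fixed: aluminium base plate 240 x 120 x 10 mm. Origin: centre of the plate's underside; x is the direction in which the probe slides home (roughly away from the robot), z up. A steel bridge stands across it at x = +50 mm: two posts (22 along x, 14 wide, at y = +-42 mm) under a beam 30 along x, 98 wide, from 75 to 95 mm above the bench.
- bridge (a point): point on the clamp screw's axis at the top of the bridge beam: x = +50, y = 0, z = 95 mm in the holder's frame. How far the foot of the screw hangs below the beam and how high the bed is shimmed are not given: at the start the gap between foot and home probe is somewhere from 1 to 10 mm, so the touch has to be felt.
- spindle: vertical clamp screw through the bridge, with the knob on top and below the beam a foot 28 mm across on four rubber studs that does not turn. Origin on the axis, at the beam's top when the knob reads 0; sinks 16 mm per turn. The foot is on a preloaded spring: within about 20 degrees of first touch it presses with 24 N, then about 9 N more per rad: about 35 N a quarter turn past touch. Stays where it is left.
- knob (a joint): turn of the clamp knob in rad, growing clockwise seen from above (tightening); starts between 0 and 0.8. Friction of about 0.14 N m opposes whichever way it was last moved. From touch on the screw also pushes back, anticlockwise, with 0.0025 N m per N of foot force: 0.06 N m within 20 degrees of touch, 0.09 N m at a quarter turn. That signed shift of torque is the touch.
- knob_grip (a point): point on the axis at mid-height of the knob: black ribbed round knob, 40 mm diameter, 28 mm tall (14 mm above and below this point). About 129 mm above the bench at the start, it sinks 2.5 mm per rad; it has 18 to 20 mm of free height beneath it over the beam at the start. Grip it from above by its sides, at any yaw.
- bed: aluminium bed 40 mm wide, 212 long, along the holder's x; origin at the holder's x, y; its top is 12 mm above this origin, 22 to 28 mm above the bench depending on shims. White side rails, 12 mm high above the bed, run from x = -10 to +95 mm, 39 mm apart: 1.5 mm clear of the probe each side. At the far end stand two steel stop blocks.
- stop_face (a point): centre of the near face of the end stop, midway between its two blocks, 14 mm above the bed; x = +95 mm in the holder's frame.
- stop: the two steel stop blocks at the far end of the bed, each 12 mm wide, 24 mm above the bed, 22 mm apart (the body's origin and axes are those of the bed).
- probe: sampling probe, about 450 g, lying on the bed between the rails: grey box housing 160 long, 36 wide, 28 mm tall, a tapered steel nozzle 45 mm long (18 mm thick at its root) in front that passes between the stop blocks, a black gland 14 mm long behind. Origin: centre of the housing's underside, x towards the nozzle. Starts 25 to 60 mm short of home; home, its front shoulders touch the stop.
- probe_front (a point): centre of the housing's front end face, 80 mm ahead of the probe's origin, 14 mm above its underside. Home = this point at point stop_face.
- probe_tail (a point): centre of the ribbed tail of the housing, 60 mm behind the origin, 14 mm above the underside: a place to grip across the 36 mm width from above; the rails do not reach here.
- spare_nozzle: bystander: loose steel nozzle 45 mm tall standing beside the holder.
- filter_cassette: bystander: white filter cassette, 50 mm disc, 28 mm tall, beside the holder.
- dish: bystander: small steel dish, 90 mm across, 16 mm tall, beside the holder.
- driver: bystander: screwdriver with black handle, 170 mm.
- wash_bottle: bystander: white bottle, 170 mm tall.
- jar: bystander: amber glass jar, 70 mm tall.
- tray: bystander: white tray 120 x 160 x 40 mm.

How it is judged:
By the outcome, as a careful person would: the job done as asked, in the order asked, and still so for the second after the job is handed in, with the robot touching nothing.
It also fails if it takes over 70 s, if anything falls off the work surface, if the arm or the gripper's body presses on something with over 40 N, if the wrist force passes 120 N, or if a joint passes its speed limit or range.

## Working session

There is one attempt and no reset: what is moved stays moved. The work goes in short steps, each a Python script; the robot and the scene stay as the last script left them, time stands still between calls to the robot, and variables do not carry over. Pictures are saved under pics/ and viewed, at most 10 in all, crops included, and the job is handed in when it is done.

```bash
mkdir -p pics; python3 - <<'E'
from station import r
import cv2,pickle
d={}
for n in("side","top"):
    s=r.snapshot(n);d[n]=s;cv2.imwrite(f"pics/{n}0.png",s["frame"][:,:,::-1]);print(n,s["fx"],s["cx"],s["cy"],s["R"],s["t"])
pickle.dump(d,open("s0.pkl","wb"))
print(r.sense())
E
```

```text
side 552.2236050973049 313.3028714096367 239.10541577839547 [[-0.93185849 -0.36279931 -0.0040517 ]
 [-0.23734088  0.617986   -0.74950825]
 [ 0.27442497 -0.69747399 -0.6619826 ]] [0.48502246 0.18256243 1.19113062]
top 547.423910398976 316.72476274408217 236.69180790177282 [[ 1.16103107e-02 -9.99931447e-01  1.51696716e-03]
 [-9.94709158e-01 -1.17045097e-02 -1.02062213e-01]
 [ 1.02072972e-01 -3.23967121e-04 -9.94776861e-01]] [-0.00856153  0.54849455  1.25388676]
{'clock': 0.1, 'joints': array([-6.73632555e+01,  5.26000167e+00,  7.05746883e+01,  1.08099908e-03,
        1.04265208e+02, -3.24756095e+00]), 'joint_vel': array([-0.04393824, -0.09316345, -0.14729688, -0.04113825, -0.00238424,
       -0.02151681]), 'joint_torque': array([ 3.29434115e-03, -4.47859454e+01, -4.07569349e+01,  7.01944227e-02,
        2.84482352e-02, -1.02001152e-04]), 'tcp_pos': array([ 0.2619688 , -0.53985827,  0.40360992]), 'orientation': array([-1.79900322e+02, -6.70566516e-03,  2.58845650e+01]), 'contact_force': array([ 0.14327355, -0.45333058, -0.36846702]), 'torque': array([-0.01560455, -0.01174556,  0.02860298]), 'gripper_force': 0.0, 'opening': 0.08786493224673556}
```

View pics/top0.png

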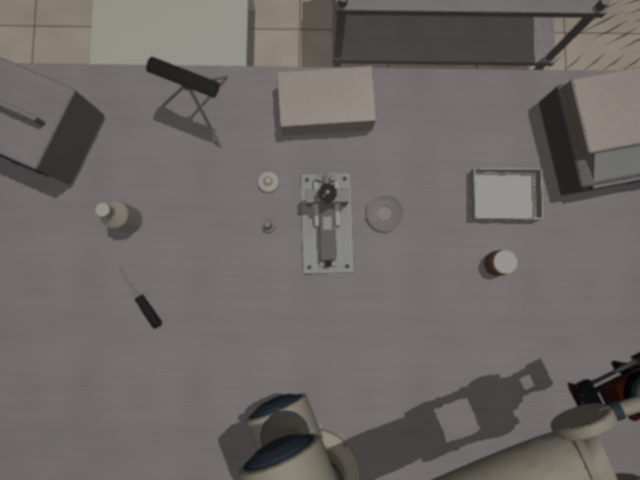

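View pics/side0.png

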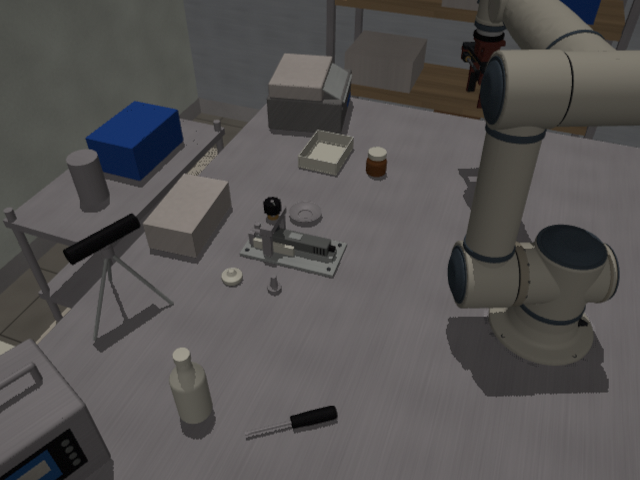

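The top view shows the plate with corners at about (302,175), (349,174), (353,272) and (303,273). The knob is at (327,193) and the probe tail end is near (327,262).

```bash
cat > h.py <<'E'
import numpy as np, cv2
def ray(s,u,v,fish=False):
    x=np.array([(u-s["cx"])/s["fx"],(v-s["cy"])/s["fy"]])
    if fish:
        th=np.hypot(*x); d=np.r_[x/th*np.sin(th),np.cos(th)] if th>1e-9 else np.array([0,0,1.])
    else: d=np.r_[x,1]
    R=np.array(s["R"]); return -R.T@s["t"], R.T@d
def onz(s,u,v,z,fish=False):
    c,d=ray(s,u,v,fish); return (c+d*(z-c[2])/d[2])
def proj(s,X,fish=False):
    p=np.array(s["R"])@X+s["t"]
    if fish:
        q=np.hypot(p[0],p[1]); th=np.arctan2(q,p[2]); xy=p[:2]/q*th
    else: xy=p[:2]/p[2]
    return s["cx"]+s["fx"]*xy[0],s["cy"]+s["fy"]*xy[1]
E
python3 - <<'E'
import pickle;from h import *
d=pickle.load(open("s0.pkl","rb"));s=d["top"]
C=[onz(s,*p,.01)[:2] for p in((302,175),(349,174),(353,272),(303,273))]
print(np.round(C,4),np.mean(C,0)); print("knob",onz(s,327,193,.143),"tail",onz(s,327,262,.05))
print("side knob",onz(d["side"],272,202,.143))
f=s["frame"][160:290,250:410];cv2.imwrite("pics/c.png",cv2.resize(f,None,fx=4.6,fy=4.6,interpolation=cv2.INTER_CUBIC)[:,:,::-1])
E
```

```text
[[ 0.699   0.035 ]
 [ 0.7028 -0.078 ]
 [ 0.4677 -0.0887]
 [ 0.4639  0.0292]] [ 0.58334575 -0.02562869]
knob [ 0.6313781  -0.02309105  0.143     ] tail [ 0.48830929 -0.02635585  0.05      ]
side knob [ 0.63038583 -0.01937412  0.143     ]
```

View pics/c.png

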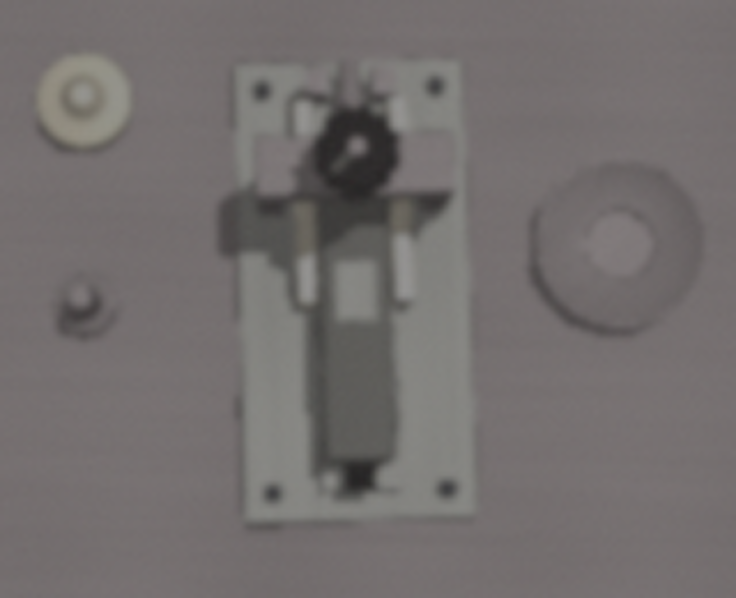

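The crop shows the plate edges tilted by about 1.7° in the image, so the holder yaw is about +2.3°. The housing rear end is at about px (328,260). Both side rails are visible.

```bash
python3 - <<'E'
from station import r
import pickle;from h import *
s=pickle.load(open("s0.pkl","rb"))["top"]
rear=onz(s,250+360/4.6,160+460/4.6,.053);print("rear",rear)
tail=rear[:2]+[.02,.0]
for yaw in(2.3,-177.7): print(r.inverse_kinematics([*tail,.34],[180,0,yaw]))
r.reach([*tail,.34],[180,0,2.3])
w=r.snapshot("wrist");pickle.dump(w,open("w1.pkl","wb"));cv2.imwrite("pics/w1.png",w["frame"][:,:,::-1])
q=r.sense();print(q["clock"],q["tcp_pos"],q["contact_force"],q["torque"],-np.array(w["R"]).T@w["t"])
E
```

```text
rear [ 0.49274831 -0.02913494  0.053     ]
[-7.04801659e+00 -8.34750863e+00  9.03758037e+01 -2.54444375e-14
  9.79717050e+01  8.06519834e+01]
[ -7.04801659  -8.34750863  90.37580367   0.          97.97170496
 -99.34801659]
2.2083 [ 0.51281207 -0.02985588  0.34010988] [ 0.15794128 -0.01664644  0.24444758] [-0.021212    0.04948361 -0.02092487] [ 0.59356054 -0.02622678  0.32016268]
```

View pics/w1.png

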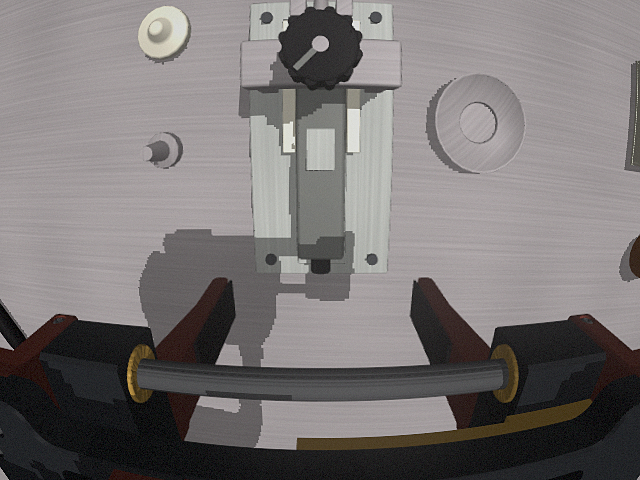

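The wrist view shows the knob centre at (320,44), plate holes at (266,18), (375,18), (372,259) and (271,259), and the housing rear top edge from (298,259) to (344,258). The housing front label and the rails, (283–296) and (347–360), are also clear.

```bash
python3 - <<'E'
import pickle;from h import *
w=pickle.load(open("w1.pkl","rb"))
f=lambda u,v,z:onz(w,u,v,z,True)[:2]
H=np.array([f(*p,.01) for p in((266,18),(375,18),(372,259),(271,259))]);print(H,H.mean(0))
print("yaw",np.degrees(np.arctan2(*(H[0]+H[1]-H[2]-H[3])[::-1])))
print("knob",f(320,44,.143)); 
for z in(.05,.056):print("rear",f(298,259,z),f(344,258,z))
print("bed/plate near edge",f(250,272,.01),f(387,272,.01))
E
```

```text
[[ 0.68717845  0.02427109]
 [ 0.69045409 -0.06590285]
 [ 0.48058766 -0.07485567]
 [ 0.47707741  0.01546286]] [ 0.5838244  -0.02525614]
yaw 2.4216803049402316
knob [ 0.63392661 -0.02346943]
rear [ 0.49300442 -0.01104382] [ 0.49521708 -0.04664804]
rear [ 0.49523766 -0.01138102] [ 0.49740117 -0.04619451]
bed/plate near edge [0.46351363 0.03502661] [ 0.46844096 -0.08975522]
```

```bash
python3 - <<'E'
from station import r
from h import *
O=[180,0,2.35];u=np.array([np.cos(np.radians(2.35)),np.sin(np.radians(2.35))])
c=np.array([.5838,-.0253]);P=lambda x:c+u*x
r.reach([*P(-.070),.26],O)
r.servo_line([*P(-.070),.214],O,speed=.1);q=r.sense();print(q["clock"],q["contact_force"])
r.grab(8);q=r.sense();f0=q["contact_force"];print(q["clock"],q["opening"],q["gripper_force"],f0)
x=-.070+.012
r.servo_line([*P(x),.214],O,speed=.03);q=r.sense();print(q["clock"],(q["contact_force"]-f0).round(2))
for i in range(22):
    x+=.0015;r.servo_line([*P(x),.214],O,speed=.015)
    q=r.sense();d=q["contact_force"]-f0;a=d[:2]@u;print(round(x,4),round(q["clock"],2),d.round(2),q["torque"].round(3),round((q["tcp_pos"][:2]-c)@u,4))
    if a<-4 and i>1: break
w=r.snapshot("wrist");import pickle;pickle.dump(w,open("w2.pkl","wb"));cv2.imwrite("pics/w2.png",w["frame"][:,:,::-1])
E
```

```text
3.2333 [-0.3775873  -0.43323501 -0.10500521]
4.075 0.03574723752179087 7.997748702764511 [0.01070452 1.24941202 0.54125767]
4.625 [-0.33 -1.12 -0.06]
-0.0565 4.88 [-2.94 -1.49  1.46] [-0.002  0.534  0.006] -0.0565
-0.055 5.12 [-2.73 -1.18  0.88] [ 0.009  0.524 -0.012] -0.055
-0.0535 5.38 [-2.26 -0.91  1.23] [-0.027  0.488  0.015] -0.0534
-0.052 5.62 [-2.22 -0.97  0.98] [-0.014  0.517 -0.012] -0.0519
-0.0505 5.88 [-3.46 -0.68  0.8 ] [-0.041  0.475  0.04 ] -0.0504
-0.049 6.12 [-1.92 -1.19 -0.19] [-0.021  0.575  0.019] -0.0489
-0.0475 6.38 [-3.46 -1.76  1.28] [-0.022  0.443  0.009] -0.0474
-0.046 6.62 [-2.68 -1.29  0.07] [ 0.057  0.476 -0.012] -0.0459
-0.0445 6.88 [-3.11 -1.35  0.35] [-0.035  0.51  -0.004] -0.0444
-0.043 7.12 [-5.36 -1.74  1.67] [ 0.006  0.919 -0.033] -0.0431
```

View pics/w2.png

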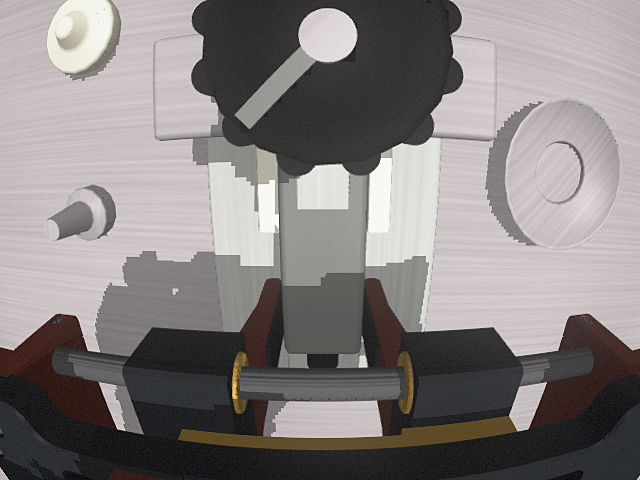

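The probe is gripped near its tail between the rails, and the resistance has started to rise. I'll press on a little to confirm the stop.

```bash
python3 - <<'E'
from station import r
from h import *
O=[180,0,2.35];u=np.array([np.cos(np.radians(2.35)),np.sin(np.radians(2.35))])
c=np.array([.5838,-.0253]);P=lambda x:c+u*x
x=-.043
for i in range(4):
    x+=.0005;r.servo_line([*P(x),.214],O,speed=.01);r.wait(.05)
    q=r.sense();a=q["contact_force"];print(round(x,4),round(q["clock"],2),a.round(2),q["torque"].round(3),round((q["tcp_pos"][:2]-c)@u,4))
    if a[0]<-9: break
r.wait(.2);print(r.sense()["contact_force"])
w=r.snapshot("wrist");import pickle;pickle.dump(w,open("w3.pkl","wb"))
for n in("w2","w3"):
    s=pickle.load(open(n+".pkl","rb"));print([onz(s,*p,.05,True).round(4) for p in((323,353),(299,210),(347,210))])
a,b=[pickle.load(open(n+".pkl","rb"))["frame"][170:375,190:450] for n in("w2","w3")]
cv2.imwrite("pics/w3.png",cv2.resize(np.hstack([a,b]),None,fx=1.5,fy=1.5)[:,:,::-1])
E
```

```text
-0.0425 7.47 [-7.17 -0.21  2.68] [-0.011  1.198 -0.083] -0.0429
-0.042 7.78 [-8.67 -0.78  4.  ] [-0.029  1.454 -0.036] -0.0426
-0.0415 8.07 [-8.7  -0.7   5.13] [-0.066  1.607 -0.043] -0.0422
-0.041 8.38 [-9.89  0.04  4.36] [-0.053  1.681 -0.08 ] -0.0418
[-9.4993984  -0.5504648   4.68186455]
[array([ 0.5214, -0.0276,  0.05  ]), array([ 0.5884, -0.0153,  0.05  ]), array([ 0.5892, -0.0344,  0.05  ])]
[array([ 0.5223, -0.0275,  0.05  ]), array([ 0.5894, -0.0153,  0.05  ]), array([ 0.5901, -0.0343,  0.05  ])]
```

View pics/w3.png

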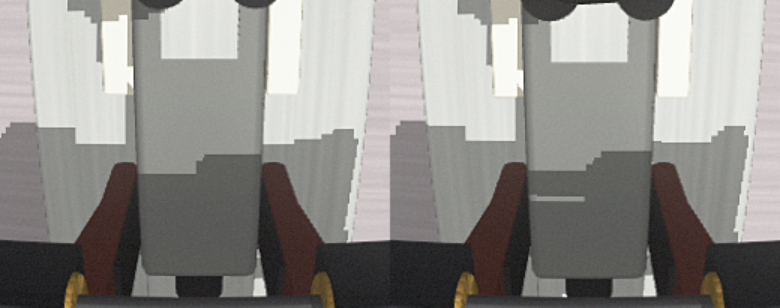

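The two crops are nearly identical, with the housing straight between the rails. The force levels off at about 9.5 N while the tool slips, so the probe is home. Next I release it, move to the knob, and start turning while logging torque.

```bash
cat > k.py <<'E'
from station import r
from h import *
import json
def meas(n=8):
    F=[];T=[]
    for _ in range(n):
        r.wait(.015);q=r.sense();F.append(q["contact_force"]);T.append(q["torque"])
    return np.mean(F,0),np.mean(T,0),q
def goto(S,xy,z,j6):
    j=np.array(r.inverse_kinematics([*xy,z],[180,0,S["yaw"]]),float)
    j[5]=j6; r.move_joints(j)
def turn(S,F0,T0,n,step,stop=None):
    "turn clockwise n steps of step deg; stop=(median rise, consecutive)"
    hist=[]
    for i in range(n):
        S["j6"]+=step;S["z"]-=.0025*np.radians(step)
        S["yaw"]=S["j1"]+90-S["j6"]
        goto(S,S["xy"],S["z"],S["j6"])
        F,T,q=meas(); d=F-F0
        S["xy"]=list(np.array(S["xy"])+np.clip(d[:2]*3e-5,-3e-4,3e-4));S["z"]+=float(np.clip(d[2]*2e-5,-2e-4,2e-4))
        t=T[2]-T0[2];hist.append(t)
        print(round(q["joints"][5],2),round(S["j6"],1),round(q["clock"],2),d.round(1),round(t,3),np.round(1e3*np.array([*S["xy"],S["z"]]),1),flush=True)
        if stop and len(hist)>5 and min(hist[-2:])>np.median(hist[2:])+stop: break
        if abs(t)>.4 or np.abs(d).max()>40: print("ABORT");break
    json.dump(S,open("S.json","w"))
    return hist
E
python3 - <<'E'
from k import *
u=np.array([np.cos(np.radians(2.35)),np.sin(np.radians(2.35))]);c=np.array([.5838,-.0253])
r.let_go();r.servo_line([*(c-u*.0425),.214],[180,0,2.35],speed=.1)
r.servo_line([*(c-u*.0425),.35],[180,0,2.35],speed=.2)
w=r.snapshot("wrist");import pickle;pickle.dump(w,open("w4.pkl","wb"))
xy=[.6339,-.0234]
j=np.array(r.inverse_kinematics([*xy,.35],[180,0,-177]),float);print(j)
S=dict(xy=xy,z=.296,j1=float(j[0]),j6=-145.);S["yaw"]=S["j1"]+90+145
j[5]=-145;r.move_joints(j);q=r.sense();print(q["clock"],q["tcp_pos"],q["orientation"],S["yaw"])
r.servo_line([*xy,.296],None,speed=.1)
F0,T0,q=meas(16);print(F0,T0,q["clock"])
r.grab(35);F,T,q=meas();print(q["opening"],q["gripper_force"],F-F0,T-T0,q["joints"])
json.dump(dict(F0=F0.tolist(),T0=T0.tolist()),open("B.json","w"))
turn(S,F0,T0,6,8)
E
```

```text
[ -5.1865857   10.29861814  70.51081422   0.          99.19056765
 -98.1865857 ]
13.975 [ 0.6338701  -0.02340736  0.34999667] [ 1.79999077e+02 -2.34842495e-03 -1.30201911e+02] 229.81341429828893
[ 0.07824339 -0.05677058  0.21862193] [ 0.1246956  -0.08932356 -0.00931112] 14.9333
0.039077867435508305 34.983930587768555 [ 3.04794155 -1.72124828 -1.04627098] [-0.3121712  -0.46052066 -0.00056028] [-5.20101945e+00  1.07920068e+01  7.54134036e+01 -2.33811095e-02
  9.37346176e+01 -1.44999088e+02]
-137.17 -137.0 16.27 [ 4.2 -2.8 -1.4] -0.12 [634.  -23.5 295.6]
-129.34 -129.0 16.66 [ 4.2 -2.8 -0.6] -0.142 [634.1 -23.6 295.3]
-121.29 -121.0 17.05 [ 3.9 -3.2 -0.5] -0.081 [634.3 -23.7 294.9]
-113.25 -113.0 17.44 [ 3.7 -2.6 -0.2] -0.084 [634.4 -23.7 294.5]
-105.21 -105.0 17.83 [ 3.2 -2.3  0.7] -0.096 [634.5 -23.8 294.2]
-97.21 -97.0 18.23 [ 2.5 -1.6  1.1] -0.118 [634.5 -23.9 293.9]
```

```bash
python3 - <<'E'
from k import *
B=json.load(open("B.json"));S=json.load(open("S.json"))
F,T,q=meas(16);print(q["orientation"],q["joint_torque"],q["tcp_pos"],q["opening"],F-B["F0"],T-B["T0"],q["clock"],q["gripper_force"])
import pickle
a=pickle.load(open("w4.pkl","rb"))["frame"];w=r.snapshot("wrist");b=w["frame"];t=r.snapshot("top")["frame"][160:290,280:370]
cv2.imwrite("pics/k.png",np.hstack([cv2.resize(x,(390,300)) for x in(a,b)])[:,:,::-1])
print(r.sense()["orientation"])
E
```

```text
[ 1.79989171e+02 -5.61598470e-03 -1.78154017e+02] [ 7.79186413e-01 -4.75402343e+01 -3.86353862e+01  2.54738666e-01
  8.06389041e-01 -2.93546089e-02] [ 0.63443676 -0.02368779  0.29393435] 0.03962009539695615 [ 1.83361049 -1.47241843  1.43413568] [-0.20657485 -0.4462626  -0.02926258] 18.4917 34.986364245414734
[ 1.79989174e+02 -4.89431563e-03 -1.78180810e+02]
```

View pics/k.png

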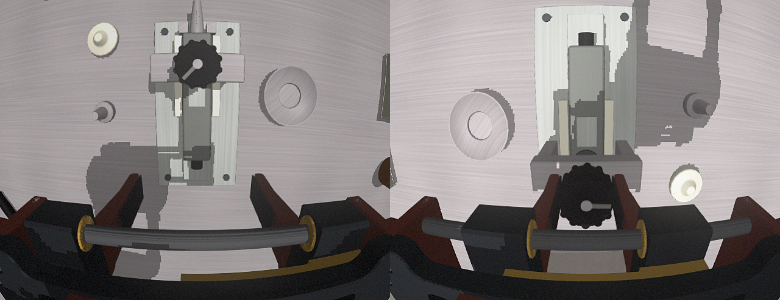

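The pictures show the knob pointer going from down-left to sideways, about 45° clockwise, so the knob is turning with the gripper. The torque sign looks transient, so I'll log a time series over a step.

```bash
python3 - <<'E'
from k import *
B=json.load(open("B.json"));S=json.load(open("S.json"))
def ser(n,dt):
    for i in range(n):
        q=r.sense();print(round(q["clock"],2),round(q["joints"][5],3),round(q["joint_vel"][5],2),(q["torque"][2]-B["T0"][2]).round(3),q["joint_torque"][5].round(3),end=" | ");r.wait(dt)
    print()
ser(3,.03)
S["j6"]+=8;S["z"]-=.0025*np.radians(8);S["yaw"]-=8
goto(S,S["xy"],S["z"],S["j6"]);ser(14,.05)
S["j6"]+=4;S["z"]-=.0025*np.radians(4);S["yaw"]-=4
r.servo_line([*S["xy"],S["z"]],[180,0,S["yaw"]],speed=.0005);ser(14,.05)
json.dump(S,open("S.json","w"))
E
```

```text
18.59 -97.034 0.16 0.051 -0.012 | 18.62 -97.029 0.11 0.08 -0.009 | 18.66 -97.023 0.18 0.011 -0.006 | 
18.95 -89.191 -1.34 -0.031 0.31 | 19.0 -89.211 0.3 -0.147 -0.029 | 19.05 -89.183 0.71 -0.025 -0.123 | 19.1 -89.148 0.64 -0.07 -0.125 | 19.15 -89.119 0.61 -0.106 -0.114 | 19.2 -89.091 0.45 -0.056 -0.1 | 19.25 -89.071 0.32 -0.111 -0.085 | 19.3 -89.057 0.27 0.006 -0.073 | 19.35 -89.046 0.28 -0.041 -0.063 | 19.4 -89.034 0.14 -0.087 -0.056 | 19.45 -89.026 0.07 -0.016 -0.051 | 19.5 -89.021 0.15 -0.004 -0.047 | 19.55 -89.016 -0.08 -0.111 -0.044 | 19.6 -89.011 0.06 -0.078 -0.042 | 
19.9 -85.124 -0.72 -0.115 0.081 | 19.95 -85.135 0.17 -0.179 -0.09 | 20.0 -85.123 0.3 -0.108 -0.137 | 20.05 -85.107 0.29 -0.156 -0.138 | 20.1 -85.092 0.34 -0.078 -0.127 | 20.15 -85.081 0.25 -0.142 -0.117 | 20.2 -85.073 0.15 -0.1 -0.111 | 20.25 -85.063 0.13 -0.149 -0.106 | 20.3 -85.057 0.09 -0.055 -0.102 | 20.35 -85.052 0.14 -0.085 -0.099 | 20.4 -85.049 0.1 -0.029 -0.097 | 20.45 -85.045 0.23 -0.123 -0.095 | 20.5 -85.043 0.05 -0.089 -0.094 | 20.55 -85.042 -0.04 -0.055 -0.093 |
```

```bash
cat >> k.py <<'E'
def slow(S,T0,n,step,dur,ns=3,dt=.01,show=True):
    out=[]
    for i in range(n):
        dz=.0025*np.radians(step)
        S["j6"]+=step;S["z"]-=dz;S["yaw"]-=step
        r.servo_line([*S["xy"],S["z"]],[180,0,S["yaw"]],speed=abs(dz)/dur)
        t=[];m=[]
        for k in range(ns):
            q=r.sense();t.append(q["torque"][2]-T0[2]);m.append(q["joint_torque"][5])
            if k<ns-1:r.wait(dt)
        out.append((S["j6"],np.mean(t),np.mean(m)))
        if show:print(round(q["clock"],2),round(S["j6"],1),round(q["joints"][5],3),np.round(t,3),np.round(m,3),flush=True)
    json.dump(S,open("S.json","w"))
    return np.array(out)
E
python3 - <<'E'
from k import *
B=json.load(open("B.json"));S=json.load(open("S.json"))
slow(S,B["T0"],4,1,.2,6)
print()
slow(S,B["T0"],3,2,.6,6)
print(r.sense()["contact_force"]-B["F0"])
E
```

```text
20.89 -84.0 -84.049 [0.075 0.009 0.03  0.064 0.034 0.095] [0.093 0.082 0.073 0.065 0.058 0.053]
21.18 -83.0 -83.046 [-0.003  0.055  0.044  0.069  0.023  0.022] [0.095 0.084 0.075 0.067 0.061 0.055]
21.48 -82.0 -82.044 [ 0.078 -0.001  0.064  0.053  0.035  0.035] [0.095 0.083 0.074 0.066 0.06  0.055]
21.77 -81.0 -81.045 [0.048 0.026 0.069 0.041 0.057 0.041] [0.094 0.083 0.074 0.066 0.06  0.055]

22.06 -79.0 -79.079 [-0.035 -0.067 -0.023 -0.05  -0.011 -0.012] [ 0.074  0.051  0.031  0.016  0.003 -0.008]
22.35 -77.0 -77.095 [-0.068 -0.052 -0.086 -0.055 -0.052 -0.076] [ 0.075  0.052  0.034  0.018  0.006 -0.004]
22.64 -75.0 -75.099 [-0.022 -0.001  0.015 -0.036 -0.042 -0.014] [ 0.076  0.054  0.035  0.02   0.007 -0.003]
[0.33819236 3.7281729  2.41356178]
```

`joint_torque[5]` is clean and repeatable for identical steps. Next I do a reversal test for the signed offset, to see whether the screw is still free, and then continue with uniform steps.

```bash
python3 - <<'E'
from k import *
B=json.load(open("B.json"));S=json.load(open("S.json"))
slow(S,B["T0"],5,-1,.2,4);print()
slow(S,B["T0"],5,1,.2,4);print()
slow(S,B["T0"],4,2,.2,2)
E
```

```text
22.92 -76.0 -76.053 [-0.014 -0.076 -0.027 -0.066] [-0.111 -0.099 -0.089 -0.081]
23.19 -77.0 -77.031 [-0.015 -0.003 -0.102 -0.071] [-0.115 -0.104 -0.094 -0.086]
23.47 -78.0 -78.03 [-0.024 -0.082 -0.051 -0.05 ] [-0.116 -0.105 -0.095 -0.088]
23.74 -79.0 -79.026 [-0.07  -0.045 -0.067 -0.037] [-0.116 -0.105 -0.096 -0.088]
24.02 -80.0 -80.03 [-0.051 -0.041 -0.074 -0.058] [-0.116 -0.105 -0.096 -0.088]

24.29 -79.0 -79.038 [0.07  0.057 0.052 0.066] [0.092 0.081 0.071 0.063]
24.57 -78.0 -78.043 [ 0.036 -0.004  0.083  0.057] [0.094 0.083 0.074 0.066]
24.84 -77.0 -77.044 [0.084 0.039 0.085 0.104] [0.094 0.083 0.074 0.066]
25.12 -76.0 -76.044 [0.078 0.056 0.092 0.067] [0.094 0.083 0.074 0.066]
25.39 -75.0 -75.046 [0.015 0.029 0.055 0.039] [0.094 0.083 0.074 0.066]

25.65 -73.0 -73.079 [-0.047 -0.074] [0.062 0.038]
25.91 -71.0 -71.104 [-0.068  0.028] [0.056 0.036]
26.17 -69.0 -69.107 [0.036 0.001] [0.055 0.038]
26.43 -67.0 -67.108 [-0.028  0.008] [0.056 0.038]
```

The offset is symmetric (±0.1), so the screw is still free. I continue in uniform 3° steps until the shift appears.

```bash
python3 - <<'E'
from k import *
B=json.load(open("B.json"));S=json.load(open("S.json"))
L=[];E=[]
for i in range(50):
    o=slow(S,B["T0"],1,3,.2,1,show=False)[0];L.append(o[2]);E.append(o[1])
    q=r.sense();d=q["contact_force"]-B["F0"]
    S["xy"]=list(np.array(S["xy"])+np.clip(d[:2]*1e-5,-1e-4,1e-4));S["z"]+=float(np.clip(d[2]*1e-5,-1e-4,1e-4))
    print(round(q["clock"],2),o.round(3),d.round(1),q["joints"][5].round(2),flush=True)
    if len(L)>5 and min(L[-2:])>np.median(L[2:])+.02: print("RISE");break
    if np.abs(d).max()>30: print("ABORT");break
json.dump(S,open("S.json","w"))
E
```

```text
26.68 [-6.4e+01 -8.8e-02  2.9e-02] [1.6 4.7 2.5] -64.1
26.93 [-6.1e+01 -9.7e-02  5.7e-02] [1.1 4.6 2.9] -61.14
27.18 [-58.     -0.063   0.06 ] [0.7 4.5 2.1] -58.16
27.43 [-55.     -0.1     0.062] [2.  4.4 1.7] -55.16
27.68 [-52.     -0.076   0.063] [2.2 4.  1.4] -52.16
27.93 [-49.     -0.076   0.064] [2.5 3.3 0.4] -49.16
28.18 [-46.     -0.085   0.064] [2.5 2.4 1.2] -46.16
28.43 [-43.     -0.102   0.065] [ 2.1  2.4 -0.2] -43.16
28.68 [-4.0e+01 -3.2e-02  6.6e-02] [2.  2.1 0.5] -40.15
28.93 [-37.     -0.121   0.066] [2.6 1.7 0.1] -37.15
29.18 [-34.     -0.11    0.067] [2.4 0.8 0.4] -34.15
29.43 [-31.     -0.115   0.067] [1.9 1.  0.5] -31.15
29.68 [-28.     -0.063   0.068] [ 1.6 -0.7  0.7] -28.15
29.93 [-25.     -0.115   0.068] [ 1.1 -1.3 -0. ] -25.15
30.18 [-22.     -0.073   0.068] [ 1.  -1.4 -0.8] -22.15
30.43 [-19.     -0.071   0.069] [ 1.7 -1.3 -0.9] -19.15
30.68 [-16.     -0.102   0.069] [ 0.6 -2.8 -0.7] -16.15
30.93 [-13.     -0.123   0.069] [ 0.9 -2.2 -0.5] -13.15
31.18 [-10.     -0.067   0.069] [ 0.4 -2.6 -1.2] -10.15
31.43 [-7.    -0.13   0.069] [-0.3 -2.6  0.6] -7.16
31.68 [-4.    -0.088  0.07 ] [-0.1 -3.3 -0.9] -4.16
31.93 [-1.    -0.063  0.07 ] [-0.4 -3.9 -0.7] -1.16
32.17 [ 2.    -0.098  0.07 ] [ 0.1 -2.1 -0.7] 1.84
32.42 [ 5.    -0.063  0.07 ] [-0.3 -2.8  0.1] 4.83
32.67 [ 8.    -0.073  0.07 ] [-0.6 -2.6 -0.5] 7.83
32.92 [11.    -0.063  0.071] [-1.7 -3.1 -0.9] 10.83
33.17 [14.    -0.08   0.071] [-1.1 -3.1 -1.2] 13.83
33.42 [17.    -0.049  0.071] [-0.5 -3.  -1.5] 16.82
33.67 [20.    -0.087  0.071] [-0.9 -3.1 -0.4] 19.82
33.92 [23.    -0.099  0.071] [-0.9 -3.2 -0.8] 22.82
34.17 [26.    -0.116  0.073] [-1.4 -2.1 -1.2] 25.81
34.42 [29.    -0.103  0.078] [-1.3 -2.2 -0.7] 28.81
34.67 [32.    -0.048  0.085] [-0.6 -2.3  0.4] 31.81
34.92 [35.    -0.048  0.093] [-1.1 -1.8 -0.4] 34.81
35.17 [38.    -0.051  0.103] [-1.9 -1.6  0.8] 37.81
RISE
```

The torque rises cleanly from j6 ≈ 25°, so that is the touch. I continue to 115°, a quarter turn later, and check that the torque levels off as described.

```bash
python3 - <<'E'
from k import *
B=json.load(open("B.json"));S=json.load(open("S.json"))
while S["j6"]<112.9:
    o=slow(S,B["T0"],1,3 if S["j6"]<111 else 2,.2,1,show=False)[0]
    q=r.sense();d=q["contact_force"]-B["F0"]
    S["xy"]=list(np.array(S["xy"])+np.clip(d[:2]*1e-5,-1e-4,1e-4));S["z"]+=float(np.clip(d[2]*1e-5,-1e-4,1e-4))
    print(round(q["clock"],2),o.round(3),d.round(1),flush=True)
    if np.abs(d).max()>30 or o[2]>.3: print("ABORT");break
json.dump(S,open("S.json","w"))
w=r.snapshot("wrist")["frame"];cv2.imwrite("pics/k2.png",w[:,:,::-1])
E
```

```text
35.42 [ 4.10e+01 -2.90e-02  1.13e-01] [-1.3 -1.7  1. ]
35.67 [44.    -0.053  0.117] [-1.8 -1.2  1.8]
35.92 [4.70e+01 1.40e-02 1.17e-01] [-1.6 -1.   2.2]
36.17 [50.    -0.057  0.117] [-1.5 -0.9  3. ]
36.42 [ 5.30e+01 -3.80e-02  1.18e-01] [-1.5  0.2  2.4]
36.67 [5.60e+01 4.00e-03 1.18e-01] [-1.5 -0.3  1.7]
36.92 [59.    -0.079  0.119] [-1.5 -0.   3.3]
37.17 [6.2e+01 4.6e-02 1.2e-01] [-1.5  0.8  2.1]
37.42 [ 6.50e+01 -1.60e-02  1.21e-01] [-0.6 -0.3  3.8]
37.67 [ 6.80e+01 -1.70e-02  1.22e-01] [-1.2 -0.9  2.7]
37.92 [ 7.10e+01 -3.40e-02  1.23e-01] [-0.2 -0.6  3.4]
38.17 [ 7.40e+01 -6.20e-02  1.25e-01] [-0.5  0.2  3.1]
38.42 [ 7.70e+01 -4.80e-02  1.26e-01] [ 0.2 -0.3  2. ]
38.67 [ 8.00e+01 -4.00e-03  1.28e-01] [-0.9 -0.2  2.2]
38.92 [ 8.30e+01 -2.90e-02  1.29e-01] [-0.5 -0.5  1.4]
39.17 [8.60e+01 2.10e-02 1.31e-01] [ 0.7 -0.3  2.4]
39.42 [8.90e+01 1.50e-02 1.32e-01] [ 0.1 -0.5  1.5]
39.67 [ 9.20e+01 -2.10e-02  1.34e-01] [-1.1  0.5  2. ]
39.92 [ 9.50e+01 -1.00e-03  1.36e-01] [-0.1 -0.5  1. ]
40.17 [ 9.80e+01 -9.00e-03  1.37e-01] [-0.5 -0.9  0.7]
40.42 [1.01e+02 1.20e-02 1.39e-01] [ 0.1 -0.4  1.1]
40.67 [1.04e+02 4.10e-02 1.41e-01] [-0.5  0.  -0.5]
40.92 [1.07e+02 4.20e-02 1.42e-01] [-0.   0.3  0. ]
41.17 [ 1.10e+02 -4.80e-02  1.44e-01] [0.7 0.5 0.7]
41.42 [1.13e+02 8.00e-03 1.45e-01] [ 0.8 -0.7  0.1]
```

View pics/k2.png

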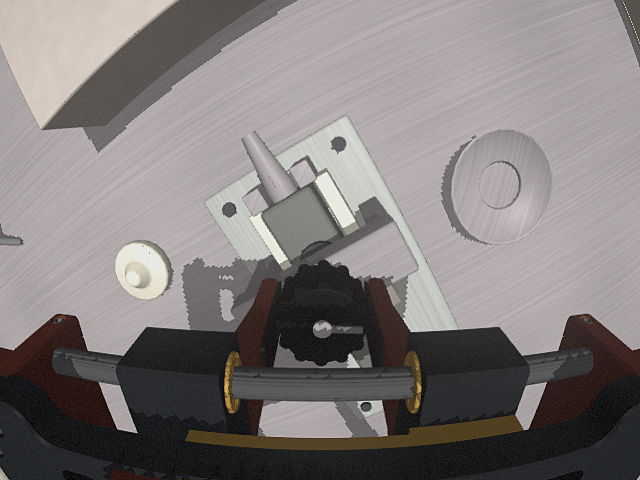

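The probe's shoulders sit against both stop blocks, and the pointer has not slipped in the grip. The knee at about 44° confirms touch at about 24°, so the knob is now 89° past it. I release, retreat and hand in.

```bash
python3 - <<'E'
from k import *
S=json.load(open("S.json"))
r.let_go();r.servo_line([*S["xy"],.38],None,speed=.12)
p=[.45,S["xy"][1],.42]
r.servo_line(p,None,speed=.2);r.wait(.3)
q=r.sense();print(q["clock"],q["contact_force"],q["tcp_pos"])
cv2.imwrite("pics/end.png",cv2.resize(r.snapshot("wrist")["frame"],(640,480))[:,:,::-1])
E
```

```text
44.6917 [ 0.43458595 -0.25696215  0.18274565] [ 0.45044743 -0.0241417   0.41950823]
```

View pics/end.png

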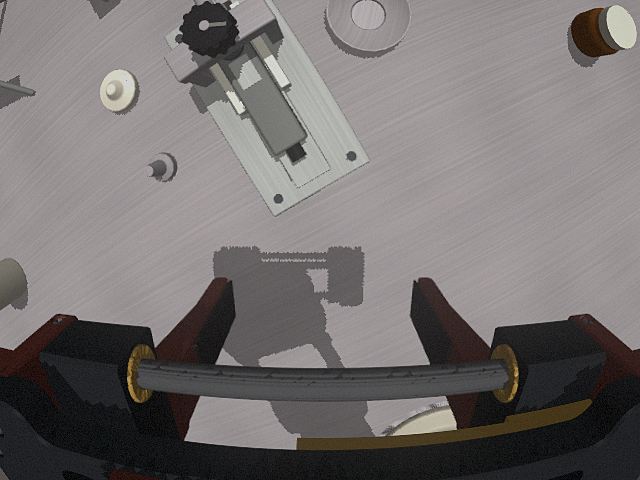

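The arm is clear, the probe is still home, the knob sits at (208,25) with its pointer unchanged, and the nozzle, cassette, dish and jar are standing undisturbed.

```bash
python3 -c "
from station import r
print(r.hand_in())"
```

```text
the job is handed in; nothing more can be done
None
```

The probe is home against the stop, the knob is about 89° past the felt touch, everything is released, and the job was handed in at about 45 s; no verdict was returned.

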